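# Level a sagging shop rack with a wedge from the sliding-lid case

### The job

The small two-tier rack on the counter sags at the front. Slide back the clear lid of the display case that covers the orange wedge, take the wedge out, and push it thin end first under the middle of the rack's front edge until it jams tight and has lifted that edge by about 4 mm, so that the rack stands level; then let go. Leave the yellow block in the case and the green jar by the rack where they are.

Things in the scene. Friction and masses are not known exactly. Their poses are not given: they have to be found in the camera images.
- case: Fixed display case, 480 mm wide (y), 270 mm deep (x), left or right of the rack. Origin: centre of its underside; x to its back (away from the robot), y to its left. Front wall 50 mm high, back wall 222 mm; the open top slopes up between them at 30 degrees and is closed by two clear lids side by side in two tracks; each slides along y past the other.
- case_floor (a point): Middle of the case's inner floor, 8 mm above the counter, axes as the case. The orange wedge lies on the floor under one lid and a yellow block under the other, each about 141 mm to its side (y) of this point; which is where varies.
- lid_left (a joint): Slide of the left lid (case's +y side, lower track, black handle): 0 closed, grows as it slides towards -y beneath the other lid; at 0.18 m (stop) the left compartment is open from 51 to 231 mm left of the middle. Starts 0 to 0.02 open. It slides stiffly (about 3 N) and stays where it is left.
- lid_right (a joint): Slide of the right lid (at the case's -y side, upper track, blue handle): 0 closed, grows as it slides towards +y, above the other lid; 0.18 m (stop) is open. Otherwise as the left lid, mirrored.
- lid_left_grip (a point): Centre of the part to pinch of the left lid's black handle: a fin near the lid's outer edge that stands up square to the slope (axes: x up the slope, y to the left, z out of the lid), 14 mm thick along y, 60 mm long up the slope, 34 mm tall; this point is 12 mm below its top edge and 21 mm above the lid's top face.
- lid_right_grip (a point): The same point on the right lid's blue handle.
- wedge_heel (a point): Centre of the heel of the orange wedge (140 x 44 mm, 0.16 kg), which lies flat, thin end away from the robot. Heel: block 40 long, 44 wide, 34 mm high, this point at its centre, 17 mm above the underside. Beyond it the ramp falls over 100 mm from 28 to 3.5 mm thick at the thin end, 120 mm from this point along the wedge's +x. z up.
- edge (a point): Point on the counter (z = 0) right below the middle of the rack's front edge, a red strip 204 mm long; x points straight in under the rack, y left along the edge. The gap below the edge is 10 to 19 mm, not told. The ground under it is free 65 mm to both sides. The upper tier, about 170 mm up, overhangs the edge by 60 mm towards the robot, so the hand must lean back.
- lip (a point): Point on the face of the red strip along the rack's front edge, at its middle, a few mm above its lower rim. The rack tilts freely about its rear feet, 210 mm behind the edge; level is when this point has risen 4 mm from where it was found. Once lifted, about 8 N of the rack's weight bears on the wedge.
- block_center (a point): Centre of the yellow sanding block, 110 x 50 x 30 mm, lying in the other compartment of the case; to be left alone.
- pot_center (a point): Centre of the small green jar, 50 mm across and 60 mm high, standing in front of the rack about 120 mm to the right (-y) of the middle of its edge; to be left alone.

How it is judged:
On the way, in this order (a step that is already met when the one before it is completed fails the run):
1. a lid is slid aside by at least 110 mm (value of joint any of lid_left, lid_right above 0.11 m), for 0.2 s.
2. the wedge is out of the case (horizontal distance between wedge_heel and case above 0.25 m), for 0.1 s.
At the end, for the whole second after the job is handed in: The wedge lies on the counter, thin end under the rack's front edge, heel within 50 mm of the edge's middle line and square to the edge within 14 degrees, and alone holds the front edge up, 1.8 to 7 mm above where it was found (distance of lip from where it was at the start of the episode between 0.0018 and 0.007 m and x of wedge_heel in the frame of edge between -0.11 and -0.015 m and y of wedge_heel in the frame of edge between -0.05 and 0.05 m and height (world z) of wedge_heel below 0.025 m and angle between the x axis of wedge_heel and the x axis of edge, either way round below 0.25 rad); the robot touches nothing.
It fails at once if the rack is tipped up far too much (front edge raised by more than about 11 mm) (distance of lip from where it was at the start of the episode above 0.011 m).
It fails at once if the yellow sanding block is moved more than 40 mm (distance of block_center from where it was at the start of the episode above 0.04 m).
It fails at once if the small green jar beside the rack is moved more than 40 mm (distance of pot_center from where it was at the start of the episode above 0.04 m).
It also fails if it takes over 58 s, if anything falls off the work surface, if the arm or the gripper's body presses on something with over 40 N, if the wrist force passes 120 N, or if a joint passes its speed limit or range.

### The arm

A 7-joint arm with a two-finger parallel gripper is mounted at the origin on the work surface. World frame = base frame: x ahead of the robot, y to its left, z up, the work surface at z = 0. Lengths are in m, angles in rad, forces in N, time in s.
With the tool pointing down it reaches from about 0.4 to 0.85 m from the base axis. Payload 10.4 kg.
Tool frame: the origin (TCP) lies at the very end of the fingers, on their centre line; the grasp point (between the pads) lies manip.hold_point_z behind it (manip.hold_point_z is the distance from the TCP to the grasp point, in m); z points along the fingers, y is the direction in which the jaws open and shut (so a half turn about z gives the same grasp; the last joint's range is limited). The gripper opens to 85 mm and grips with 20 to 120 N. Pads are 22 mm wide; open, the fingers measure 114 mm over their backs; the gripper's body (76 mm by 85 mm) begins 54 mm behind the grasp point. The pads swing forward as they close: fully open they stand 13 mm farther back than shut.
Start: joints at [1.218, 0.332, -0.065, 1.46, 0.022, 1.35, -0.088], TCP at [0.202, -0.591, 0.193] pointing down, gripper open.
Joint ranges: [-2.6, 2.6], [-0.5, 2.12], [-1.47, 1.34], [0.16, 2.42], [-1.27, 4.41], [0.06, 2.06], [-2.6, 2.6]. Speed limits (rad/s): [2.22, 2.22, 2.79, 2.79, 3.14, 3.14, 3.14].

### API

Orientations are given as a unit quaternion [x, y, z, w].
In Python, from workcell import manip gives the robot as it stands.
- The arm moves only by the tool jog_arm, never from a script. Its arguments are lists of equal length, an entry for each row: "translation": the shift along the world's x, y, z in mm, a list of three; "turn": the turn about the world's z in degrees. In form: {"translation": [[x, y, z], ...], "turn": [turn, ...]}. A call has 1 to 12 rows; each row is the pose to reach, as a shift and turn from the pose measured when the call began; what a row does not reach only later rows make up. A row lasts 1/12 s, in which the tool goes at most 41.7 mm and 7.16 degrees, less where a joint would pass 70% of its speed; a pose out of reach is approached as far as the arm can. A call with a gripper value outside its range is refused whole. "grip" is the finger opening in mm, from 0 to 85.4, set as the call begins (left out, the last holds). The fingers move at their own pace and stop on an object; "grip_force" is the grip in N (left out, the last holds). Time passes only in rows, so rows that repeat a pose let the fingers close. It gives the time, the measured TCP pose, the force and the opening at its end, in the units of the state.
- manip.get_obs(): the state, without advancing time (a new reading comes with each control period).
- manip.camera(name): name is "scene" or "side" or "wrist"; returns a dict with "frame" (384x512x3 uint8, red, green, blue), "mtx" (3x3 intrinsics, pixels), "pose" (4x4, takes a point from camera to world coordinates). Camera axes: x right, y down, z forward; pixel columns grow to the right and rows downward; lengths in m; the calibration is good to about 2 mm. A picture is of the moment at which its call begins. There is no depth.
- manip.hand_in(): hands the job in, once; it reports no verdict.
Trained networks look in a picture, given as the dict that the camera call returned (one of the last four; its "shot" number tells which), for a name from the list of things; names that differ only in an ending like _2 or _b are one class to them, and where a whole thing is asked for, a point or a joint stands for the part that bears it (a point fixed in the world has none). Each returns a list of dicts, best first, with "confidence" (0 to 1); they miss things now and then, are a little off and sometimes report something else, mostly with a low value. They report only what shows in the picture. A call takes as long as a camera call.
- manip.outline_of(picture, label): "mask" (384x512 bool, what is visible of it) and "extent" ([left, top, right, bottom] in pixels, round what is visible of it).
- manip.pinpoint(picture, label): "at" ([column, row] in pixels: a listed point, or the origin of a listed thing).
The state is a dict: "clock": time; "joint_pos": joint angles; "joint_velocities": joint speeds; "tau": joint torques, N m; "position": TCP position; "ee_rot": TCP orientation; "ft_force": force on the tool from outside, world axes, zero at the start; "torque": the same for the moment, N m; "grip_width": opening from 0.0 (shut) to 1.0 (fully open).
Only numpy, scipy, OpenCV 4.12 (cv2) and the standard library are available. Lean on these libraries where they do the work, as an engineer would, in place of code of your own. Each camera call takes 0.05 s, during which the arm holds its last target. There are 200 camera calls.

## Working session

There is one attempt and no reset: what is moved stays moved. The work goes in short steps, Python scripts to look and compute and a tool call to move; the robot and the scene stay as the last step left them, time stands still between calls to the robot, and variables do not carry over. Pictures are saved under pics/ and viewed, about 8 in all and at most 12, crops included, and the job is handed in when it is done.

Besides the shell and the picture viewer there is one more tool, called after "Emit:" as name(argument=value, ...) on one line, values as JSON. jog_arm: Moves the arm, as the interface text tells. Its arguments: {"type":"object","properties":{"translation":{"type":"array"},"turn":{"type":"array"},"grip":{"type":"number"},"grip_force":{"type":"number"}},"required":["translation","turn"]}

```bash
mkdir -p pics; ls
cat > h.py <<'E'
import numpy as np, cv2
from workcell import manip
from scipy.spatial.transform import Rotation as R
def save(n,c): cv2.imwrite(f'pics/{n}.png', c['frame'][:,:,::-1])
def ray(c,px):
    d=np.linalg.inv(c['mtx'])@[px[0],px[1],1]; P=np.array(c['pose']); d=P[:3,:3]@d
    return P[:3,3], d/np.linalg.norm(d)
def onz(c,px,z):
    o,d=ray(c,px); return o+d*(z-o[2])/d[2]
def tri(rs):
    A=0;b=0
    for o,d in rs:
        M=np.eye(3)-np.outer(d,d); A=A+M; b=b+M@o
    p=np.linalg.solve(A,b); return p,[np.linalg.norm((np.eye(3)-np.outer(d,d))@(p-o)) for o,d in rs]
def proj(c,p):
    P=np.linalg.inv(np.array(c['pose'])); q=P[:3,:3]@p+P[:3,3]; q=c['mtx']@q; return q[:2]/q[2]
E
python3 - <<'E'
from h import *
o=manip.get_obs(); print(o, manip.hold_point_z)
C={n:manip.camera(n) for n in ['scene','side','wrist']}
for n,c in C.items(): save(n+'0',c); print(n,np.round(c['pose'],3).tolist())
cv2.imwrite('pics/both0.png',np.hstack([C['scene']['frame'],C['side']['frame']])[:,:,::-1][:, :])
for l in ['case','case_floor','lid_left_grip','lid_right_grip','wedge_heel','edge','lip','block_center','pot_center']:
    rs=[]
    for n in ['scene','side','wrist']:
        r=manip.pinpoint(C[n],l)
        if r: print(l,n,np.round(r[0]['at'],1),round(r[0]['confidence'],2)); 
        if r and r[0]['confidence']>.4: rs.append(ray(C[n],r[0]['at']))
    if len(rs)>1: p,e=tri(rs); print('   ',np.round(p,4),np.round(e,4))
E
```

```text
pics
{'clock': 0.0, 'joint_pos': array([ 1.2183797 ,  0.33288792, -0.06468414,  1.46098731,  0.02153846,
        1.34989118, -0.08848975]), 'joint_velocities': array([-0.00136464, -0.00071897,  0.00055621, -0.00113963, -0.00092936,
        0.00047802,  0.00024217]), 'tau': array([-3.12853138e-05, -6.25450087e+01,  4.93052183e-02, -3.91589999e+01,
        1.62690767e-02,  1.01172557e-02, -6.07309062e-05]), 'position': array([ 0.20227572, -0.59088446,  0.19228394]), 'ee_rot': array([ 9.86432837e-01,  1.64163664e-01, -1.29066181e-04, -7.29586797e-04]), 'ft_force': array([-0.46937179,  0.45233453, -0.79729869]), 'torque': array([ 0.03773927,  0.031544  , -0.03102323]), 'grip_width': 0.9974386167818241} 0.0187
scene [[-0.413, 0.86, -0.301, 0.882], [0.911, 0.391, -0.133, 0.13], [0.003, -0.329, -0.944, 1.12], [0.0, 0.0, 0.0, 1.0]]
side [[0.783, -0.463, 0.416, 0.078], [-0.622, -0.594, 0.509, -0.625], [0.011, -0.658, -0.753, 1.005], [0.0, 0.0, 0.0, 1.0]]
wrist [[0.324, -0.898, -0.298, 0.278], [-0.946, -0.308, -0.1, -0.564], [-0.002, 0.315, -0.949, 0.373], [0.0, 0.0, 0.0, 1.0]]
case scene [183.8 201.3] 0.95
case side [307.2 239. ] 0.65
    [ 0.6297 -0.2027 -0.003 ] [0.0053 0.0053]
case_floor side [245.9 182. ] 0.57
lid_left_grip scene [265.6 197.4] 0.69
lid_left_grip side [244.8 180.2] 0.93
    [0.5597 0.0205 0.1118] [0.0015 0.0015]
lid_right_grip scene [125.9 128.3] 0.65
lid_right_grip side [352.  289.4] 0.97
    [ 0.5398 -0.4198  0.1237] [0.0039 0.0039]
wedge_heel scene [264.6 196.1] 0.38
lip side [212.1 159.8] 0.62
pot_center scene [288.7 210.7] 0.81
pot_center side [223.5 187.3] 0.56
    [0.5369 0.0926 0.028 ] [0.0055 0.0055]
```

View pics/scene0.png

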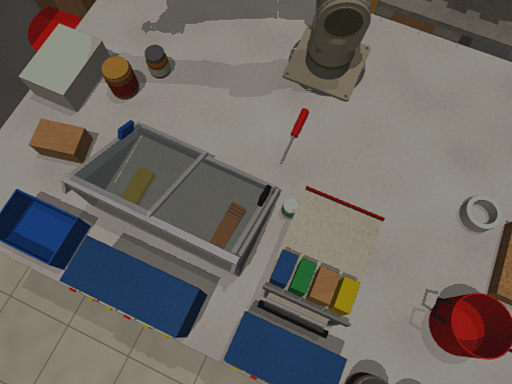

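View pics/side0.png

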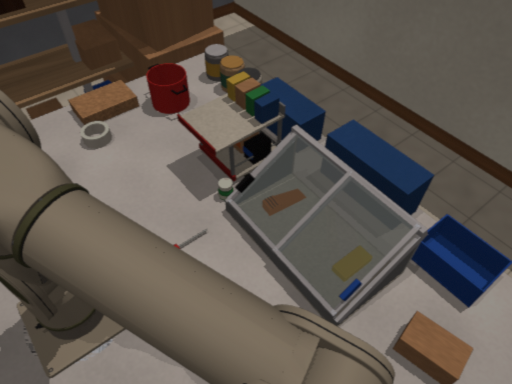

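The scene view shows the case left of the rack in the picture. The orange wedge at (229,228) lies under the left lid, with its black handle at (265,195). The yellow block is at (138,184). The jar is at (289,208) and the rack at about (335,240). Since the tool stays vertical, I'll carry the wedge only to the edge, then push it in with the outer face of an open finger. I'm moving above the left handle for a closer look.

Emit:
jog_arm(translation=[[0,0,40],[0,0,80],[0,0,120],[260,610,220],[260,610,220],[260,610,220],[260,610,220],[260,610,220],[260,610,220],[260,610,220],[260,610,220],[260,610,220]], turn=[7,14,21,158,158,158,158,158,158,158,158,158])

```text
clock: 2.5
position: [0.3481, -0.2482, 0.3696]
ee_rot: [0.611, 0.792, -0.0, 0.0]
ft_force: [1.2, -0.7, 0.1]
grip_width: 1.005
```

Emit:
jog_arm(translation=[[110,270,40],[110,270,40],[110,270,40],[110,270,40],[110,270,40],[110,270,40],[110,270,40],[110,270,40],[110,270,40],[110,270,40],[110,270,40],[110,270,40]], turn=[73,73,73,73,73,73,73,73,73,73,73,73])

```text
clock: 3.5
position: [0.4581, 0.0219, 0.4096]
ee_rot: [0.019, 1.0, -0.0, 0.001]
ft_force: [0.3, 0.7, 0.1]
grip_width: 1.0
```

```bash
cat > look.py <<'E'
import sys
from h import *
def look(tag,labels,cams=('scene','side','wrist')):
    C={n:manip.camera(n) for n in cams}
    for n,c in C.items(): save(n+tag,c)
    for l in labels:
        rs=[]
        for n in cams:
            r=manip.pinpoint(C[n],l)
            if r: print(l,n,np.round(r[0]['at'],1),round(r[0]['confidence'],2))
            if r and r[0]['confidence']>.4: rs.append(ray(C[n],r[0]['at']))
        if len(rs)>1: p,e=tri(rs); print('   ',np.round(p,4),np.round(e,4))
    return C
E
python3 - <<'E'
from look import *
look('1',['lid_left_grip','wedge_heel','lip','edge','pot_center'])
print(manip.get_obs()['joint_pos'],manip.get_obs()['position'])
E
```

```text
lid_left_grip scene [265.7 194. ] 0.7
lid_left_grip side [245.9 183.5] 0.69
lid_left_grip wrist [256.7 200.7] 0.7
    [0.5526 0.0153 0.1072] [0.0047 0.0073 0.0031]
lip side [214.8 161.1] 0.64
pot_center scene [291.9 208.7] 0.55
pot_center side [223.5 192.6] 0.76
    [0.5275 0.0931 0.0107] [0.0017 0.0017]
[ 0.65763074 -0.0317385  -0.76623573  1.42172905 -0.02231099  1.741728
  1.41838382] [0.45811784 0.02181884 0.40959082]
```

View pics/wrist1.png

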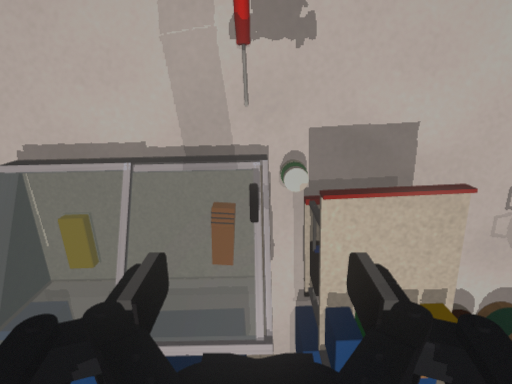

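The wrist view shows the wedge heel at (223,212), with its back edge at (224,204) and thin end at (223,265). The black handle is at (254,202), the jar at (294,179), and the upper tier's red strip runs from (321,193) to (475,188). I'll turn these into world coordinates.

Run:
```python
from h import *
c=manip.camera('wrist')
P=lambda px,z:np.round(onz(c,px,z),4)[:2]
print('case front edge',P((15,168),.05),P((262,163),.05))
a,b=P((223.5,203),.034),P((223,264),.006); print('wedge heelback/tip',a,b,np.linalg.norm(a-b),'yaw',np.degrees(np.arctan2(*(b-a)[::-1])))
print('heel width',P((211,203),.034),P((236,204),.034))
l,r=P((321,195),.175),P((475,190),.175); print('tier',l,r,np.linalg.norm(l-r),'yaw',np.degrees(np.arctan2(*(l-r)))) 
print('handle', [P((254,y),.11) for y in (184,220)])
print('jar top',P((294,180),.06)); print('lower strip R end',P((305,201),.02))
m=manip.outline_of(c,'wedge_heel'); print([(x['confidence'],x['extent']) for x in m[:2]])
s=cv2.imread('pics/side1.png')[90:210,160:290]; cv2.imwrite('pics/sc.png',cv2.resize(s,None,fx=6,fy=6,interpolation=cv2.INTER_CUBIC)[:600,:780])
```

```text
case front edge [ 0.4927 -0.408 ] [0.5014 0.0296]
wedge heelback/tip [ 0.5795 -0.0459] [ 0.7277 -0.0609] 0.14895717505377173 yaw -5.779485825155907
heel width [ 0.5785 -0.0696] [ 0.5824 -0.0224]
tier [0.5216 0.1097] [0.5229 0.3242] 0.2145039393577656 yaw -179.65275710291422
handle [array([0.5213, 0.0151]), array([0.5839, 0.0124])]
jar top [0.5319 0.0847]
lower strip R end [0.5868 0.1103]
[(0.51, [126.4, 161.7, 266.0, 340.4])]
```

View pics/sc.png

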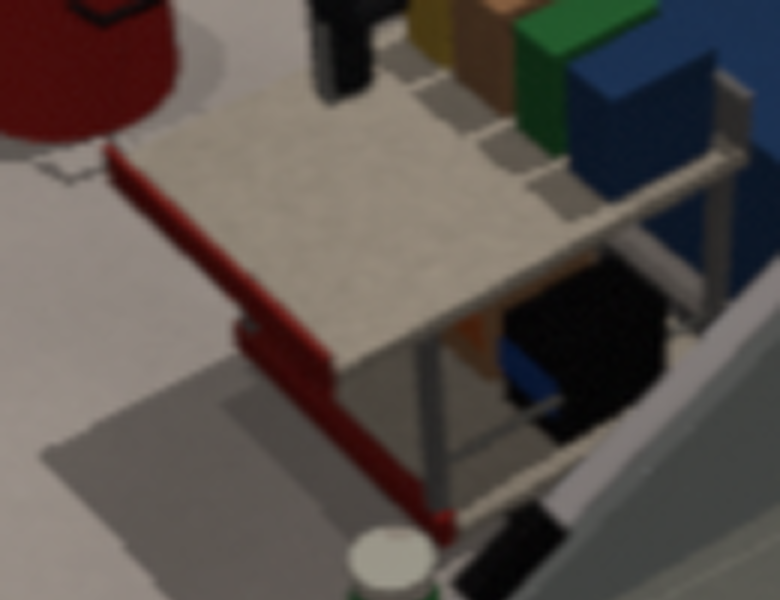

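Run:
```python
from h import *
w=manip.camera('wrist');s=manip.camera('side');c=manip.camera('scene')
T=lambda *a:print(np.round(tri([ray(k,p) for k,p in a])[0],4),np.round(tri([ray(k,p) for k,p in a])[1],4))
T((s,(215.3,152.5)),(w,(321,193)),(c,(307,188)))   # tier right top
T((s,(178.3,115.8)),(w,(475,188.5)),(c,(384,218)))
T((s,(234.5,178.3)),(w,(305,201)))
for z in (.015,.03):print(onz(s,(200,145),z),onz(s,(234.5,178.3),z))
```

```text
[0.5178 0.1099 0.1817] [0.004  0.002  0.0043]
[0.516  0.3104 0.1915] [0.0044 0.0018 0.0026]
[0.5857 0.1096 0.0244] [0.0005 0.0005]
[0.58967678 0.32093583 0.015     ] [0.5912045  0.11667273 0.015     ]
[0.58192264 0.30659925 0.03      ] [0.5834272  0.10543209 0.03      ]
```

Emit:
jog_arm(translation=[[95,-8,0],[95,-8,0],[95,-8,-40],[95,-8,-80],[95,-8,-120],[95,-8,-160],[95,-8,-200],[95,-8,-240],[95,-8,-270],[95,-8,-290],[95,-8,-308],[95,-8,-308]], turn=[0,0,0,0,0,0,0,0,0,0,0,0], grip=50)

```text
clock: 5.65
position: [0.5508, 0.0134, 0.098]
ee_rot: [0.02, 1.0, 0.0, -0.002]
ft_force: [-1.5, 0.6, -0.4]
grip_width: 0.584
```

Emit:
jog_arm(translation=[[0,0,0],[0,0,0],[0,0,0],[0,0,0],[0,0,0],[0,0,0]], turn=[0,0,0,0,0,0], grip=0, grip_force=30)

```text
clock: 6.15
position: [0.5512, 0.0134, 0.0986]
ee_rot: [0.02, 1.0, 0.0, -0.002]
ft_force: [0.1, 0.3, -0.2]
grip_width: -0.0
```

The fingers shut on nothing, so I'm looking again.

Run:
```python
from h import *
w=manip.camera('wrist');s=manip.camera('side')
a=cv2.resize(s['frame'][100:250,170:320],(400,400),interpolation=3)
b=cv2.resize(w['frame'],(400,300)); b=np.vstack([b,np.zeros((100,400,3),np.uint8)])
cv2.imwrite('pics/g2.png',np.hstack([a,b])[:,:,::-1])
```

```text
(no output)
```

View pics/g2.png

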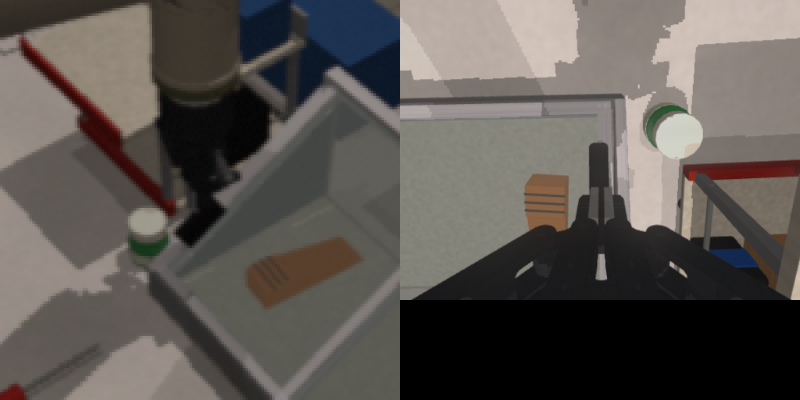

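Run:
```python
from h import *
w=manip.camera('wrist');s=manip.camera('side')
for z in (.08,.09,.1): print(z,onz(w,(253,183),z),onz(s,(170+185*.375,100+240*.375),z),onz(s,(170+222*.375,100+195*.375),z))
for l in('lid_left_grip','case','wedge_heel'):
  rs=[]
  for k in(w,s):
    r=manip.pinpoint(k,l); print(l,[(np.round(x['at'],1),x['confidence']) for x in r[:1]]); 
    if r: rs.append(ray(k,r[0]['at']))
  if len(rs)>1: print(tri(rs))
p=manip.get_obs()['position']; print(proj(s,p),proj(w,p))
```

```text
0.08 [0.52853564 0.01236684 0.08      ] [0.54075504 0.02066505 0.08      ] [0.61670615 0.04957165 0.08      ]
0.09 [0.52560976 0.01261885 0.09      ] [0.5357513  0.01368281 0.09      ] [0.61088102 0.04227679 0.09      ]
0.1 [0.52268389 0.01287086 0.1       ] [0.53074756 0.00670056 0.1       ] [0.60505589 0.03498192 0.1       ]
lid_left_grip [(array([257.9, 236.8]), 0.66)]
lid_left_grip [(array([243.4, 180.2]), 0.65)]
(array([0.55012969, 0.01461024, 0.12096024]), [np.float64(0.002006405679744269), np.float64(0.0020064056797443174)])
case [(array([ 44.4, 259.3]), 0.63)]
case [(array([312.2, 236.9]), 0.65)]
(array([ 0.63185673, -0.20587136,  0.00079729]), [np.float64(0.007713880574245293), np.float64(0.007713880574245215)])
wedge_heel []
wedge_heel [(array([309.2, 238.4]), 0.41)]
[243.41471468 185.95838385] [255.92174293 224.79969469]
```

Emit:
jog_arm(translation=[[0,0,5],[0,0,5],[0,0,5],[0,0,5],[2,0,-5],[2,0,-13],[2,0,-13]], turn=[0,0,0,0,0,0,0], grip=50)

```text
clock: 7.23
position: [0.5515, 0.0132, 0.0825]
ee_rot: [0.02, 1.0, 0.0, -0.004]
ft_force: [-0.6, 1.0, -0.0]
grip_width: 0.584
```

Emit:
jog_arm(translation=[[0,0,0],[0,0,0],[0,0,0],[0,0,0],[0,0,0]], turn=[0,0,0,0,0], grip=0)

```text
clock: 7.65
position: [0.5515, 0.0131, 0.0826]
ee_rot: [0.02, 1.0, 0.0, -0.004]
ft_force: [-0.3, -1.3, -0.8]
grip_width: 0.151
```

Emit:
jog_arm(translation=[[0,-12,0],[-1,-27,0],[-1,-42,0],[-2,-57,0],[-2,-72,0],[-3,-87,0],[-3,-102,0],[-4,-117,0],[-4,-130,0],[-4,-143,0],[-5,-153,0],[-5,-160,0]], turn=[0,0,0,0,0,0,0,0,0,0,0,0])

```text
clock: 8.65
position: [0.5486, -0.147, 0.0827]
ee_rot: [0.02, 1.0, 0.001, -0.002]
ft_force: [11.8, 2.6, -9.8]
grip_width: 0.148
```

Emit:
jog_arm(translation=[[0,-5,0],[0,-10,0],[0,-10,0]], turn=[0,0,0])

```text
clock: 8.9
position: [0.5485, -0.1581, 0.0826]
ee_rot: [0.02, 1.0, 0.001, -0.002]
ft_force: [1.1, -1.8, -3.1]
grip_width: 0.151
```

Emit:
jog_arm(translation=[[0,0,0],[0,0,0],[0,0,0],[0,0,10],[0,0,40],[-30,25,80],[-60,50,120],[-85,75,160],[-85,100,180],[-85,100,180],[-85,100,180],[-85,100,180]], turn=[0,0,0,0,0,0,0,0,0,0,0,0], grip=50)

```text
clock: 9.9
position: [0.464, -0.0573, 0.2645]
ee_rot: [0.019, 1.0, -0.001, 0.0]
ft_force: [0.3, -1.8, -0.2]
grip_width: 0.587
```

Run:
```python
from look import *
C=look('3',['lid_left_grip','wedge_heel'],('wrist','scene','side'))
for n in('wrist','scene'):
  m=manip.outline_of(C[n],'wedge_heel')
  for x in m[:1]:
    print(n,x['confidence'],x['extent']); 
    if n=='wrist': print(cv2.minAreaRect(np.argwhere(x['mask'])[:,::-1].astype(np.float32)))
```

```text
lid_left_grip wrist [176.1 242.4] 0.58
lid_left_grip scene [205.6 167.4] 0.79
lid_left_grip side [280.3 217.4] 0.75
    [ 0.549  -0.1565  0.1205] [0.0032 0.0043 0.0017]
wedge_heel scene [233.9 212.8] 0.64
wedge_heel side [270.3 203.7] 0.79
    [ 0.6099 -0.0491  0.029 ] [0.0027 0.0027]
wrist 0.79 [248.3, 230.7, 284.4, 307.5]
((264.4005432128906, 267.3894958496094), (31.219951629638672, 77.89219665527344), 3.012787342071533)
scene 0.63 [211.0, 205.2, 243.3, 250.1]
```

View pics/wrist3.png

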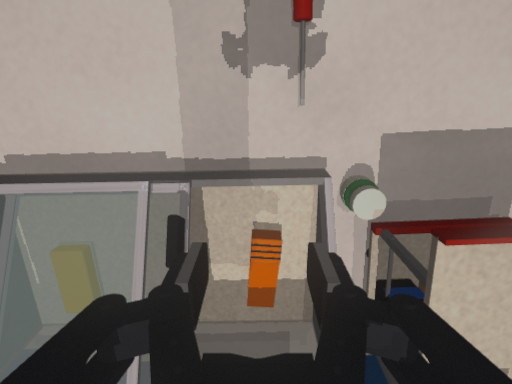

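The left lid is open. The wedge is clear, with the heel's top back edge at about (267,238) and its tip at (261,306). The block hasn't moved.

Run:
```python
from h import *
c=manip.camera('wrist')
P=lambda px,z:np.round(onz(c,px,z),4)[:2]
print(P((251,238),.042),P((282,239),.042),P((249,306),.011),P((274,306),.011))
a,b=P((266.5,238.5),.042),P((261.5,306),.0115); print(a,b,np.linalg.norm(a-b),np.degrees(np.arctan2(*(b-a)[::-1])))
```

```text
[ 0.5812 -0.0705] [ 0.5846 -0.0266] [ 0.7202 -0.0809] [ 0.722  -0.0397]
[ 0.5829 -0.0486] [ 0.7207 -0.0603] 0.1382958061547783 -4.853096386992369
```

Emit:
jog_arm(translation=[[40,3,-10],[80,6,-30],[120,8,-60],[130,8,-90],[130,8,-120],[130,8,-150],[130,8,-180],[130,8,-205],[130,8,-225],[130,8,-240],[130,8,-251],[130,8,-251]], turn=[-2.7,-2.7,-2.7,-2.7,-2.7,-2.7,-2.7,-2.7,-2.7,-2.7,-2.7,-2.7], grip=65)

```text
clock: 11.5
position: [0.5923, -0.0502, 0.0094]
ee_rot: [0.044, 0.999, 0.001, -0.003]
ft_force: [-0.6, -1.0, 0.2]
grip_width: 0.76
```

Emit:
jog_arm(translation=[[0,0,0],[0,0,0],[0,0,0],[0,0,0],[0,0,0],[0,0,0]], turn=[0,0,0,0,0,0], grip=0, grip_force=60)

```text
clock: 12.0
position: [0.5926, -0.0503, 0.0099]
ee_rot: [0.044, 0.999, 0.001, -0.003]
ft_force: [-0.1, -0.0, -0.1]
grip_width: 0.004
```

Run:
```python
from h import *
w=manip.camera('wrist');s=manip.camera('side')
a=cv2.resize(s['frame'][130:280,200:350],(400,400),interpolation=3)
b=cv2.resize(w['frame'],(400,300)); b=np.vstack([b,np.zeros((100,400,3),np.uint8)])
cv2.imwrite('pics/g4.png',np.hstack([a,b])[:,:,::-1])
p=manip.get_obs()['position'];print(proj(w,p),proj(s,p))
for l in ['wedge_heel']:
  for k in (w,s): print([(x['at'],x['confidence']) for x in manip.pinpoint(k,l)[:2]])
```

```text
[255.92241945 224.96218023] [266.87958831 210.66163813]
[]
[([271.6, 204.8], 0.56), ([281.9, 217.4], 0.41)]
```

View pics/g4.png

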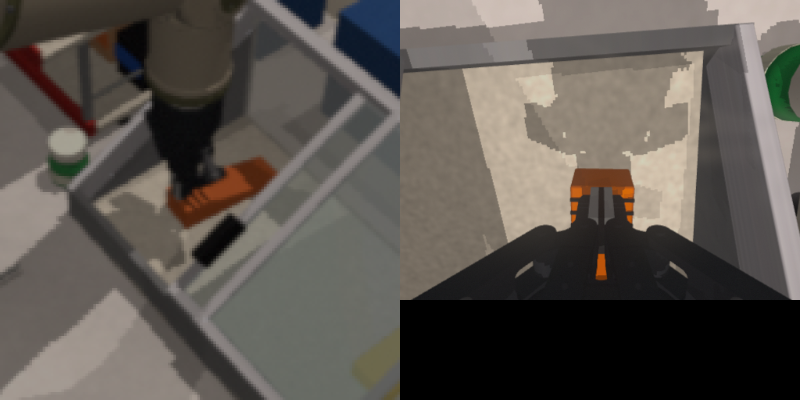

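Run:
```python
from h import *
w=manip.camera('wrist'); save('w5',w); P=w['pose']; print(P[:3,3],w['mtx'][0,0])
for z in (.0,.042,.06): print(z,onz(w,(220,236),z),onz(w,(299,236),z))
o=manip.get_obs();print(o['position'],o['joint_pos'],o['ft_force'],o['grip_width'])
f=w['frame'][190:384,150:360];cv2.imwrite('pics/w5c.png',cv2.resize(f,None,fx=2.8,fy=2.8,interpolation=3)[:,:,::-1])
```

```text
[ 0.51220007 -0.04275973  0.19064329] 312.92896939807747
0.0 [ 6.02175662e-01 -7.53357575e-02 -2.77555756e-17] [ 0.60688425 -0.02254962  0.        ]
0.042 [ 0.58235343 -0.06815904  0.042     ] [ 0.58602468 -0.02700204  0.042     ]
0.06 [ 0.57385819 -0.0650833   0.06      ] [ 0.57708487 -0.02891022  0.06      ]
[ 0.592359   -0.05025136  0.00948732] [ 0.59897134  0.5571601  -0.75240822  1.69612092  0.42275722  1.0649326
  1.19363073] [ 0.04367774  0.96286393 -0.86271521] 0.0030235154138909615
```

View pics/w5c.png

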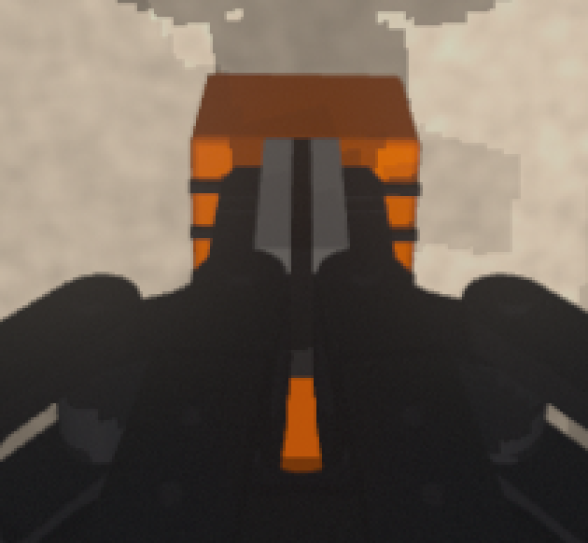

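The picture shows the shut fingers lying over the heel instead of beside it. The real fingertips therefore seem to be about 35–45 mm higher than the stated TCP, which also fits the first miss on the handle. I'll touch down gently on the heel top, at z = 0.042, to measure this.

Emit:
jog_arm(translation=[[0,0,-2],[0,0,-4],[0,0,-6],[0,0,-6]], turn=[0,0,0,0])

```text
clock: 12.58
position: [0.5923, -0.0502, 0.004]
ee_rot: [0.044, 0.999, 0.001, -0.003]
ft_force: [-4.3, -0.3, 8.9]
grip_width: -0.0
```

Contact came at a stated z of 0.004, so the tips sit about 38 mm above the stated TCP. I'll open, descend further and grasp.

Emit:
jog_arm(translation=[[0,0,8],[2,0,8],[2,0,8],[2,0,8],[2,0,8],[2,0,0],[2,0,-8],[2,0,-15],[2,0,-21],[2,0,-25],[2,0,-25]], turn=[0,0,0,0,0,0,0,0,0,0,0], grip=65)

```text
clock: 13.5
position: [0.5935, -0.0502, -0.0224]
ee_rot: [0.044, 0.999, 0.001, -0.004]
ft_force: [-0.2, 0.1, 0.5]
grip_width: 0.763
```

Emit:
jog_arm(translation=[[0,0,0],[0,0,0],[0,0,0],[0,0,0],[0,0,0]], turn=[0,0,0,0,0], grip=0, grip_force=60)

```text
clock: 13.92
position: [0.5937, -0.0501, -0.0221]
ee_rot: [0.044, 0.999, 0.001, -0.004]
ft_force: [-0.5, 0.2, 0.7]
grip_width: 0.502
```

Emit:
jog_arm(translation=[[0,0,15],[0,0,45],[0,0,85],[0,0,120],[-30,0,135],[-65,0,140],[-105,0,140],[-145,15,140],[-180,35,140],[-215,60,140],[-234,90,140],[-234,130,140]], turn=[0,0,0,0,0,0,0,0,0,2,5,5])

```text
clock: 14.92
position: [0.3561, 0.0784, 0.1176]
ee_rot: [0.0, 1.0, -0.002, -0.004]
ft_force: [2.1, -0.0, -2.1]
grip_width: 0.501
```

Emit:
jog_arm(translation=[[0,40,0],[0,80,0],[0,115,0],[0,140,0],[0,140,-20],[0,140,-40],[0,140,-60],[0,140,-60]], turn=[0,0,0,0,0,0,0,0])

```text
clock: 15.58
position: [0.3537, 0.2177, 0.0552]
ee_rot: [-0.001, 1.0, -0.003, -0.007]
ft_force: [-0.9, 0.7, -2.9]
grip_width: 0.501
```

Run:
```python
from look import *
C=look('6',['wedge_heel','lip','edge','pot_center'],('wrist','scene','side'))
```

```text
wedge_heel wrist [255.9 287.6] 0.89
wedge_heel scene [360.1 166.9] 0.91
wedge_heel side [155.3 168.5] 0.77
    [0.3695 0.2211 0.1098] [0.007  0.0012 0.0065]
pot_center scene [289.1 209.1] 0.8
pot_center side [223.6 187.8] 0.76
    [0.534  0.0907 0.03  ] [0.0038 0.0038]
```

View pics/wrist6.png

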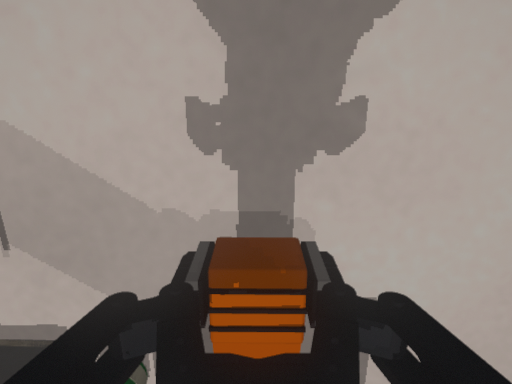

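The wedge is held square between the pads (heel at about (256,290)). Now lowering it in front of the rack and putting the tip just under the edge.

Emit:
jog_arm(translation=[[0,-8,-20],[0,-8,-45],[0,-8,-65],[0,-8,-78],[0,-8,-83],[20,-8,-83],[45,-8,-83],[70,-8,-83],[90,-8,-83],[103,-8,-83],[108,-8,-84],[108,-8,-84]], turn=[0,0,0,0,0,0,0,0,0,0,0,0])

```text
clock: 17.33
position: [0.4649, 0.2105, -0.0262]
ee_rot: [0.001, 1.0, -0.002, -0.004]
ft_force: [-0.3, 0.0, -2.2]
grip_width: 0.498
```

Run:
```python
from look import *
C=look('7',['wedge_heel','lip','pot_center'],('scene','side'))
a=cv2.resize(C['side']['frame'][90:210,120:260],(560,480),interpolation=3)
cv2.imwrite('pics/s7.png',a[:,:,::-1])
```

```text
wedge_heel side [188.6 175.5] 0.52
lip side [187.7 173.6] 0.6
pot_center scene [288.7 210.4] 0.51
pot_center side [223.8 189.9] 0.72
    [0.5345 0.0909 0.0191] [0.004 0.004]
```

View pics/s7.png

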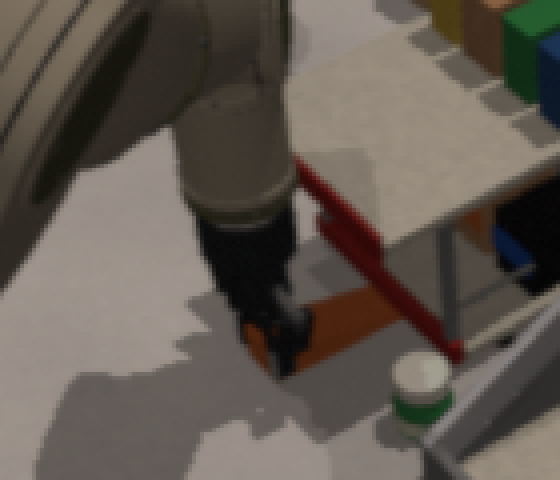

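Emit:
jog_arm(translation=[[0,0,-3],[0,0,-4],[0,0,-4]], turn=[0,0,0])

```text
clock: 17.98
position: [0.4637, 0.2102, -0.03]
ee_rot: [-0.0, 1.0, -0.003, -0.004]
ft_force: [-2.7, -2.9, 6.0]
grip_width: 0.502
```

Emit:
jog_arm(translation=[[0,0,0],[0,0,0],[0,0,0],[0,0,2],[-15,0,4],[-35,0,5],[-60,0,5],[-85,0,5],[-100,0,5],[-100,0,5]], turn=[0,0,0,0,0,0,0,0,0,0], grip=70)

```text
clock: 18.82
position: [0.3608, 0.2098, -0.0253]
ee_rot: [-0.001, 1.0, -0.004, -0.005]
ft_force: [0.0, -0.6, -0.2]
grip_width: 0.82
```

Run:
```python
from look import *
C=look('8',['wedge_heel'],('wrist','scene','side'))
w=C['wrist']
m=manip.outline_of(w,'wedge_heel')
for x in m[:1]:
  print(x['confidence'],x['extent'],cv2.minAreaRect(np.argwhere(x['mask'])[:,::-1].astype(np.float32)))
  l,t,r,b=x['extent']; print(onz(w,(l,(t+b)/2),.034),onz(w,(r,(t+b)/2),.034), onz(w,((l+r)/2,t),0))
a=np.hstack([cv2.resize(w['frame'],(400,300)),cv2.resize(C['side']['frame'][90:210,120:280],(400,300),interpolation=3)])
cv2.imwrite('pics/v8.png',a[:,:,::-1])
```

```text
wedge_heel side [189.7 177.2] 0.8
```

View pics/v8.png

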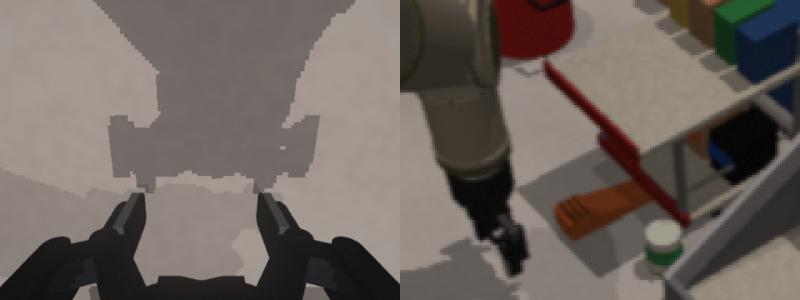

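The wedge lies on the counter with its tip at the strip's lower rim, and the jar and rack haven't moved. Next I turn the jaw to point forward, open fully, lower, and push with the finger's outer face.

Emit:
jog_arm(translation=[[0,0,20],[0,0,20],[0,0,20],[0,0,20],[0,0,20],[0,0,20],[0,0,20],[0,0,20],[0,0,20],[0,0,20],[0,0,20],[0,0,20]], turn=[-7,-14,-21,-28,-35,-42,-49,-56,-63,-70,-77,-84], grip=85, grip_force=120)

```text
clock: 20.17
position: [0.3646, 0.2106, -0.0049]
ee_rot: [0.672, 0.741, 0.001, -0.005]
ft_force: [0.0, 0.1, 0.3]
grip_width: 0.993
```

Emit:
jog_arm(translation=[[0,0,0],[0,0,-10],[0,0,-20],[0,0,-28],[0,0,-28]], turn=[-6,-6,-6,-6,-6])

```text
clock: 20.58
position: [0.3637, 0.2104, -0.0342]
ee_rot: [0.709, 0.705, 0.0, -0.006]
ft_force: [-1.3, -0.1, -0.3]
grip_width: 0.995
```

Emit:
jog_arm(translation=[[10,0,0],[20,0,0],[28,0,0],[34,0,0],[40,0,0],[45,0,0],[45,0,0]], turn=[0,0,0,0,0,0,0])

```text
clock: 21.17
position: [0.4098, 0.2104, -0.0341]
ee_rot: [0.71, 0.705, 0.001, -0.006]
ft_force: [-0.5, 0.4, 0.5]
grip_width: 0.994
```

Emit:
jog_arm(translation=[[4,0,0],[8,0,0],[8,0,0]], turn=[0,0,0])

```text
clock: 21.42
position: [0.4187, 0.2103, -0.034]
ee_rot: [0.71, 0.704, 0.001, -0.006]
ft_force: [0.4, 0.7, -0.2]
grip_width: 0.993
```

```bash
cat > chk.py <<'E'
import sys
from look import *
def rowshift(a,b,box):
    l,t,r,bt=box
    g=lambda f:cv2.cvtColor(f[t:bt,l:r],cv2.COLOR_RGB2GRAY).astype(np.float32)
    return cv2.phaseCorrelate(g(a),g(b),cv2.createHanningWindow((r-l,bt-t),cv2.CV_32F))
c=manip.camera('side');w=manip.camera('wrist');sc=manip.camera('scene')
s0=cv2.imread('pics/side0.png')[:,:,::-1]
print('tier shift',rowshift(s0,c['frame'],(205,105,255,150)))
for k in (c,w,sc):
    r=manip.pinpoint(k,'wedge_heel'); print([(np.round(x['at'],1),x['confidence'],np.round(onz(k,x['at'],.017),4)) for x in r[:1]])
save(sys.argv[1],c); save(sys.argv[1]+'w',w); save(sys.argv[1]+'sc',sc)
E
python3 chk.py p1
```

```text
tier shift ((-0.09018005576899313, 0.46490003379154743), 0.9918887566460504)
[(array([192.9, 172.1]), 0.8, array([0.4973, 0.2229, 0.017 ]))]
[(array([423.6, 273.8]), 0.8, array([0.4971, 0.2078, 0.017 ]))]
[]
```

Emit:
jog_arm(translation=[[3,0,0],[6,0,0],[6,0,0]], turn=[0,0,0])

```text
clock: 21.97
position: [0.4243, 0.2104, -0.034]
ee_rot: [0.71, 0.705, 0.001, -0.006]
ft_force: [0.1, -0.3, 0.0]
grip_width: 0.995
```

Emit:
jog_arm(translation=[[3,0,0],[6,0,0],[6,0,0]], turn=[0,0,0])

```text
clock: 22.22
position: [0.4298, 0.2104, -0.0342]
ee_rot: [0.71, 0.705, 0.0, -0.006]
ft_force: [-4.7, -1.6, 2.8]
grip_width: 1.002
```

Emit:
jog_arm(translation=[[3,0,0],[6,0,0],[6,0,0]], turn=[0,0,0])

```text
clock: 22.47
position: [0.4309, 0.2106, -0.0348]
ee_rot: [0.709, 0.705, -0.004, -0.008]
ft_force: [-26.2, -2.1, 22.2]
grip_width: 0.994
```

```bash
python3 chk.py p2
python3 - <<'E'
from h import *
print(manip.get_obs()['ft_force'],manip.get_obs()['torque'])
from chk import rowshift
E
python3 - <<'E'
import cv2,numpy as np
def sh(a,b,box):
    l,t,r,bt=box
    g=lambda f:cv2.cvtColor(f[t:bt,l:r],cv2.COLOR_BGR2GRAY).astype(np.float32)
    return np.round(cv2.phaseCorrelate(g(a),g(b),cv2.createHanningWindow((r-l,bt-t),cv2.CV_32F))[0],2)
I=lambda n:cv2.imread(f'pics/{n}.png')
for n in('side1','side8','p1','p2'): print(n,'tier',sh(I('side0'),I(n),(205,105,255,150)),'strips',sh(I('side0'),I(n),(200,130,245,185)),'static',sh(I('side0'),I(n),(410,210,500,300)))
E
```

```text
tier shift ((-0.031829561817247054, 0.36104775904575703), 1.0056847871144612)
[(array([194.4, 170.8]), 0.89, array([0.5045, 0.2249, 0.017 ]))]
[(array([420.3, 270.1]), 0.62, array([0.5075, 0.2113, 0.017 ]))]
[]
[-25.99643184  -1.91619447  20.27870031] [-0.42884223  4.00085628 -0.08181649]
tier shift ((-0.0979127893449423, 0.27137727982438875), 0.9914651540120443)
[(array([199.4, 169.6]), 0.57, array([0.5207, 0.2193, 0.017 ]))]
[(array([421.2, 273. ]), 0.78, array([0.5081, 0.2097, 0.017 ]))]
[(array([185. , 202.6]), 0.21, array([ 0.6397, -0.1956,  0.017 ]))]
side1 tier [0.08 0.57] strips [0.56 0.01] static [ 0.09 -0.02]
side8 tier [0.02 0.53] strips [0.44 0.02] static [0.02 0.03]
p1 tier [-0.09  0.46] strips [0.52 0.07] static [-0.   -0.02]
p2 tier [-0.03  0.36] strips [ 0.59 -0.06] static [0.02 0.03]Traceback (most recent call last):
  File "<stdin>", line 3, in <module>
  File "chk.py", line 12, in <module>
    save(sys.argv[1],c); save(sys.argv[1]+'w',w); save(sys.argv[1]+'sc',sc)
         ~~~~~~~~^^^
IndexError: list index out of range
```

Run:
```python
import cv2,numpy as np
s=cv2.imread('pics/p2.png');w=cv2.imread('pics/p2w.png');c=cv2.imread('pics/p2sc.png')
a=cv2.resize(s[90:210,130:250],(400,400),interpolation=3)
b=np.vstack([cv2.resize(w,(400,300)),cv2.resize(c[130:230,280:412],(400,300),interpolation=3)])
cv2.imwrite('pics/v9.png',np.hstack([np.vstack([a,np.zeros((200,400,3),np.uint8)]),b]))
```

```text
(no output)
```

View pics/v9.png

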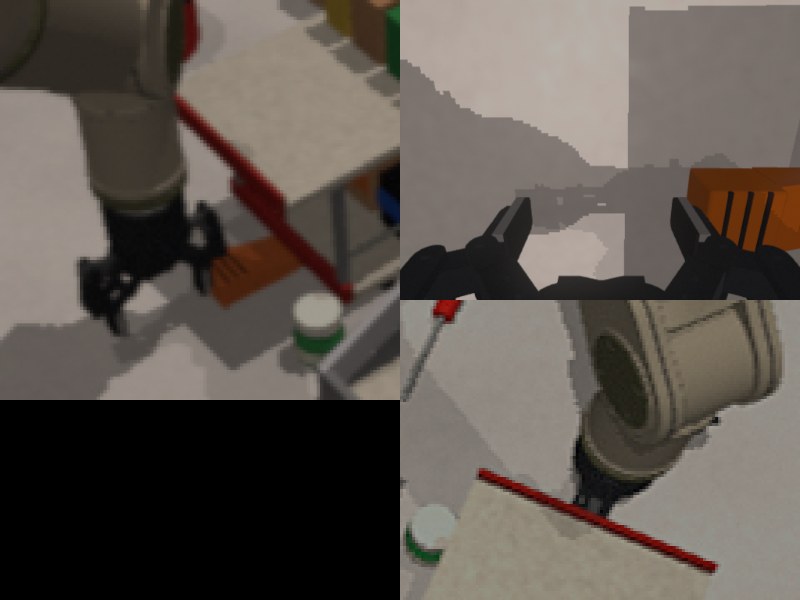

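The outer finger face is against the heel back and the wedge sits square under the strip. The hand is clear of the tier and the jar is untouched. The force shows the finger also pressing down on the heel, so I'll back off, raise slightly and push again.

Emit:
jog_arm(translation=[[-4,0,0],[-4,0,2],[-2,0,2],[0,0,2],[3,0,3],[6,0,4],[6,0,4]], turn=[0,0,0,0,0,0,0])

```text
clock: 23.65
position: [0.4338, 0.21, -0.032]
ee_rot: [0.708, 0.706, -0.006, -0.009]
ft_force: [-12.1, -0.0, -2.4]
grip_width: 0.991
```

Emit:
jog_arm(translation=[[3,0,1],[6,0,2],[6,0,2]], turn=[0,0,0])

```text
clock: 23.9
position: [0.4365, 0.2094, -0.0314]
ee_rot: [0.708, 0.706, -0.009, -0.011]
ft_force: [-12.7, -0.0, -1.5]
grip_width: 0.995
```

Emit:
jog_arm(translation=[[3,0,1],[6,0,2],[7,0,2],[7,0,2]], turn=[0,0,0,0])

```text
clock: 24.23
position: [0.4402, 0.2088, -0.0309]
ee_rot: [0.708, 0.706, -0.012, -0.013]
ft_force: [-11.8, 0.0, -1.9]
grip_width: 0.996
```

Emit:
jog_arm(translation=[[3,0,1],[6,0,2],[7,0,2],[7,0,2]], turn=[0,0,0,0])

```text
clock: 24.57
position: [0.4439, 0.2082, -0.0304]
ee_rot: [0.708, 0.706, -0.015, -0.015]
ft_force: [-13.2, -0.1, -1.5]
grip_width: 0.994
```

```bash
cat > sh.py <<'E'
import cv2,numpy as np,sys
def sh(a,b,box):
    l,t,r,bt=box
    g=lambda f:cv2.cvtColor(f[t:bt,l:r],cv2.COLOR_BGR2GRAY).astype(np.float32)
    return np.round(cv2.phaseCorrelate(g(a),g(b),cv2.createHanningWindow((r-l,bt-t),cv2.CV_32F))[0],2)
I=lambda n:cv2.imread(f'pics/{n}.png')
for n in('side1','p1','p2',sys.argv[1]): print(n,'tier',sh(I('side8'),I(n),(205,105,255,150)),'strips',sh(I('side8'),I(n),(205,135,240,185)),'static',sh(I('side8'),I(n),(410,210,500,300)))
E
python3 chk.py p3; python3 sh.py p3
python3 - <<'E'
from h import *
s=manip.camera('side'); q=lambda z:proj(s,np.array([.585,.15,.02+z])); print('px per 4mm',q(.004)-q(0))
E
```

```text
tier shift ((0.5226658869559593, -0.6232749436854164), 1.0000621418423123)
[(array([201.3, 171.3]), 0.88, array([0.5214, 0.2088, 0.017 ]))]
[(array([419.2, 267. ]), 0.85, array([0.5223, 0.2097, 0.017 ]))]
[]
side1 tier [0.01 0.44] strips [ 0.11 -0.12] static [ 0.05 -0.06]
p1 tier [-0.12  0.4 ] strips [ 0.01 -0.25] static [-0.03 -0.07]
p2 tier [0.05 0.28] strips [-0.02 -0.27] static [-0.01 -0.03]
p3 tier [ 0.51 -0.69] strips [ 0.59 -0.74] static [ 0.03 -0.1 ]
px per 4mm [-0.05147387 -0.82367217]
```

Run:
```python
from h import *
s=manip.camera('side')
for p in ([.57,.17,.18],[.60,.15,.18],[.585,.13,.025]):
    p=np.array(p); L=.004; d=np.array([p[2],0,.795-p[0]])*L/.21
    print(p,proj(s,p),proj(s,p+d)-proj(s,p))
```

```text
[0.57 0.17 0.18] [216.89541282 134.73071608] [ 0.84181647 -1.52639621]
[0.6  0.15 0.18] [228.75478256 134.16865157] [ 0.8647206  -1.38209487]
[0.585 0.13  0.025] [230.49086824 174.75304003] [ 0.07300756 -0.89189542]
```

The tier's shift in the image gives a lift of about 3.0 mm. One more 4 mm push should bring it to about 4 mm.

Emit:
jog_arm(translation=[[3,0,1],[6,0,2],[7,0,2],[7,0,2]], turn=[0,0,0,0])

```text
clock: 25.3
position: [0.4476, 0.2076, -0.0299]
ee_rot: [0.708, 0.706, -0.018, -0.016]
ft_force: [-11.9, 1.0, -2.0]
grip_width: 0.993
```

Emit:
jog_arm(translation=[[-5,0,0],[-15,0,0],[-30,0,0],[-50,0,0],[-60,0,10],[-60,0,10],[-60,0,10]], turn=[0,0,0,0,0,0,0])

```text
clock: 25.88
position: [0.3887, 0.2075, -0.0193]
ee_rot: [0.708, 0.706, -0.017, -0.015]
ft_force: [1.1, -0.8, -0.1]
grip_width: 0.996
```

```bash
python3 chk.py p4; python3 sh.py p4
python3 - <<'E'
from look import *
C=look('9',['pot_center','block_center','wedge_heel'],('scene','side','wrist'))
m=manip.outline_of(C['side'],'wedge_heel'); print([(x['confidence'],x['extent']) for x in m[:1]])
E
```

```text
tier shift ((0.7025074658011974, -0.7861801352899462), 0.9853542980617948)
[(array([202.8, 169.7]), 0.74, array([0.5295, 0.2119, 0.017 ]))]
[]
[]
side1 tier [0.01 0.44] strips [ 0.11 -0.12] static [ 0.05 -0.06]
p1 tier [-0.12  0.4 ] strips [ 0.01 -0.25] static [-0.03 -0.07]
p2 tier [0.05 0.28] strips [-0.02 -0.27] static [-0.01 -0.03]
p4 tier [ 0.63 -0.79] strips [ 0.89 -1.05] static [0.01 0.06]
pot_center side [223.9 188.1] 0.62
wedge_heel side [201.4 167.1] 0.72
[(0.73, [194.7, 158.7, 221.3, 181.0])]
```

```bash
python3 -c "
from workcell import manip
print(manip.hand_in())"
```

```text
the job is handed in; nothing more can be done
None
```

The wedge is under the middle of the rack's front edge and holds it up by about 3.4 mm. The hand has let go and backed off about 60 mm. I handed the job in at about 26 s on the clock; no verdict is reported.

**What I did:** I slid the left lid about 170 mm by its black handle and lifted the wedge out. I set it down with its thin end at the edge. The tool could not lean back, so I pushed the wedge in with the outer face of an open finger, at about 12 N.

**Last checks:**
- **Lift:** the side-camera shift gave about 3 to 3.5 mm after release, against 4 mm wanted and 1.8 to 7 mm allowed. Sub-pixel noise makes this good to perhaps 1 mm.
- **Wedge position:** the heel is about 60 mm in front of the edge and within a few mm of its middle line. It looked square when last viewed, during the push; I did not measure its angle again at the end.
- **Jar and block:** the jar's position in the side picture is unchanged to within about 1 pixel. The last check did not find the block; it was undisturbed in the last picture I viewed of it, after the lid was opened, and nothing reached its compartment after that.
- **Hand:** it reads about 1 N, so it touches nothing.

**What disagreed:**
- **Fingertips:** they turned out to be about 38 mm higher than the stated TCP. The first grasps on the handle and the wedge closed on nothing, and I corrected for this after a gentle touch on the heel.
- **Push force:** one early push read about 26 N because the finger also pressed down on the heel. I backed off and raised the hand slightly before going on.

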